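# Tip finished badges from a chute into the dispenser canister

## Robot

A 6-joint arm with a two-finger parallel gripper is mounted at the origin on the work surface. World frame = base frame: x ahead of the robot, y to its left, z up, the work surface at z = 0. Lengths are in mm, angles in rad, forces in N, time in s.
With the tool pointing down it reaches from about 250 to 775 mm from the base axis. Payload 4 kg.
Tool frame: the origin (TCP) lies at the very end of the fingers, on their centre line; the grasp point (between the pads) lies 19 mm behind it (env.grip_depth is the z of the grasp point in the tool frame, in mm); z points along the fingers, x is the direction in which the jaws open and shut, and the axes are right-handed (so a half turn about z gives the same grasp; the last joint's range is limited). The gripper opens to 94 mm and grips with 3 to 60 N. Pads are 16 mm wide; open, the fingers measure 119 mm over their backs; the gripper's body (75 mm by 177 mm) begins 78 mm behind the grasp point.
Start: joints at [-1.39, 0.087, 1.371, -0, 1.684, -0.103], TCP at [154, -528.019, 205.506] pointing down, gripper open.
Joint ranges: [-3.1, 3.1], [-0.76, 2.03], [0.27, 2.55], [-1.08, 4.22], [0.17, 2.65], [-2.57, 2.57]. Speed limits (rad/s): [2.79, 2.79, 3.14, 3.14, 3.14, 3.14].

## Interface

Orientations are given as a unit quaternion [w, x, y, z].
In Python, from workcell import telemetry, capture, env, boxes_of gives the robot as it stands. The module is installed in compiled form; this text tells all that it offers.
- The arm moves only by the tool jog_arm, never from a script. Its argument "targets" is a list of rows, each a list of 3 entries, a list of its own where there are three numbers: the closure, from 0 (fully open) to 1 (shut), then the shift along the tool's x, y, z in cm, then the turn about the tool's z in degrees. A call has 1 to 20 rows; each row shifts and turns the commanded pose from where the row before left it, along the tool's axes as they then stand; what a row does not reach is not made up. A row lasts 1/8 s, in which the tool goes at most 62.5 mm and 10.7 degrees, less where a joint would pass 70% of its speed; a pose out of reach is approached as far as the arm can. A call with a gripper value outside its range is refused whole. The fingers move at their own pace and stop on an object; "grip_force" is the grip in N (left out, the last holds). Time passes only in rows, so rows that do not move let the fingers close. It gives the time, the measured TCP pose, the force and the opening at its end, in the units of the state.
- telemetry.get_state(): the state, without advancing time (a new reading comes with each control period).
- capture(name): name is "scene" or "top" or "wrist"; returns a dict with "color" (480x640x3 uint8, blue, green, red), "fx", "fy", "cx", "cy" (pixels), "extrinsics" (4x4, takes a point from camera to world coordinates); the wrist camera has in their place "mount" (4x4, takes a point from camera to tool coordinates, whose origin is the TCP and whose axes are the tool frame's). Camera axes: x right, y down, z forward; pixel columns grow to the right and rows downward; lengths in mm; the calibration is good to about 2 mm. The wrist camera is an equidistant fisheye: a pixel r from the principal point sees the ray r / f radians off the axis. A picture is of the moment at which its call begins: read the wrist's pose just before it. There is no depth.
- env.close_job(): hands the job in, once; it reports no verdict.
Trained networks look in the newest picture that a camera, given by its name, has taken for a name from the list of things; names that differ only in an ending like _2 or _b are one class to them, and where a whole thing is asked for, a point or a joint stands for the part that bears it (a point fixed in the world has none). Each returns a list of dicts, best first, with "p" (0 to 1); they miss things now and then, are a little off and sometimes report something else, mostly with a low value. They report only what shows in the picture. A call takes as long as a camera call. They do not tell look-alikes from the thing itself.
- boxes_of(camera, thing): "box" ([left, top, width, height] in pixels, round what is visible of it).
The state is a dict: "time": time; "joint_pos": joint angles; "qd": joint speeds; "joint_efforts": joint torques, N m; "tool_pos": TCP position; "tool_rot": TCP orientation; "contact_force": force on the tool from outside, world axes, zero at the start; "ft_torque": the same for the moment, N m; "gripper_width": opening from 0.0 (shut) to 1.0 (fully open).
Only numpy, scipy, OpenCV 4.12 (cv2) and the standard library are available. Lean on these libraries where they do the work, as an engineer would, in place of code of your own. Each camera call takes 0.05 s, during which the arm holds its last target. There are 200 camera calls.

## Task

Pick up the metal chute with its three pin-back badges, rest its open nose lightly on the sprung lip of the dispenser canister's mouth, and tip it so that all three badges slide into the canister, its nose still resting on the lip once the last one is in; then set the chute back down flat on its cork mat. Do not touch the badges with the gripper, press no harder than lightly on the lip, and leave the other things on the bench where they are.

Things in the scene. Friction and masses are not known exactly. Their poses are not given: they have to be found in the camera images.
- chute_grip (a point): Centre of the chute's black grip block (26 mm along the chute, 22 mm across, 46 mm tall, upright sides), the one place to hold the chute (220 g, varies by a quarter). It stands on a 48 mm wide bridge over the channel whose top is 30 mm above the chute's underside. This point is 56 mm above the underside, 110 mm from the nose end, 80 mm from the tail. x runs from nose to tail, z up.
- chute_nose (a point): Middle of the lower edge (underside) of the chute's open nose; axes as at the grip. The chute is an aluminium channel 190 mm long, 43 mm wide outside, 38 mm inside, floor 3 mm thick, walls 17 mm high over all, closed at the tail. Badges start to slide at 15 to 25 degrees nose-down and run freely at 45; carried level they stay put.
- canister: Fixed dispenser canister; origin at the centre of its underside, z up, x towards its lip side. Clear box 66 mm (x) by 62 mm (y), top edge 85 mm high, floor 4 mm thick, on a 100 by 90 mm foot. On it a grey mouthpiece: a throat 54 mm (x) by 50 mm (y) inside, low lip on the +x side, the other three sides a hood 42 mm higher than the lip's top.
- lip_low (a point): Top middle of the lip when the mouthpiece is clamped lowest: x 28.5, z 103 mm on the canister. The real lip, a round bar 6 mm thick along y, is 0 to 40 mm above this point, NOT measured: find it by touch. The chute's nose goes over it, between the hood's sides. The mouthpiece yields down on a spring, 2.5 N per mm over 4 mm, then stops hard; over 12 N is too much.
- canister_top (a point): Centre of the clear box's top edge plane, 85 mm above its underside. A badge whose centre is lower than this, between the walls, is in the canister.
- mat: Fixed cork mat, 250 mm (x) by 110 mm (y) by 4 mm, on which the chute stands at the start; origin at the centre of its underside, x along its length.
- badge0_center (a point): Centre of pin-back badge 1 of 3, a steel disc 32 mm in diameter and 6 mm thick with a small flat pin on its back; the three lie flat in single file in the chute.
- badge1_center (a point): Centre of pin-back badge 2 of 3, a steel disc 32 mm in diameter and 6 mm thick with a small flat pin on its back; the three lie flat in single file in the chute.
- badge2_center (a point): Centre of pin-back badge 3 of 3, a steel disc 32 mm in diameter and 6 mm thick with a small flat pin on its back; the three lie flat in single file in the chute.
- tape: Bystander: roll of paper tape, 76 mm across, 19 mm high; origin at the centre of its underside. Loose.
- jar: Bystander: glass jar with a metal cap, 56 mm across, 75 mm high; origin at the centre of its underside. Loose.
- driver: Bystander: screwdriver with a black handle, lying flat on the bench, 200 mm long, 26 mm high; origin under its middle. Loose.
Not all that is in view belongs to the job. There is more than one size of the canister; the job needs the larger.

How it is judged (in metres and radians):
On the way, in this order (a step that is already met when the one before it is completed fails the run):
1. the chute's nose rests on the lip with all three badges still in the chute (contact force between chute and canister above 0.5 N and x of chute_nose in the frame of canister between -0.03 and 0.028 m and y of chute_nose in the frame of canister between -0.02 and 0.02 m and distance between each of badge0_center, badge1_center, badge2_center and chute_grip below 0.105 m), for 0.3 s.
2. all three badges are in the canister while the nose still rests on the lip (contact force between chute and canister above 0.5 N and x of chute_nose in the frame of canister between -0.03 and 0.028 m and y of chute_nose in the frame of canister between -0.02 and 0.02 m and x of badge0_center in the frame of canister between -0.031 and 0.031 m and y of badge0_center in the frame of canister between -0.029 and 0.029 m and z of each of badge0_center, badge1_center, badge2_center in the frame of canister below 0.085 m and x of badge1_center in the frame of canister between -0.031 and 0.031 m and y of badge1_center in the frame of canister between -0.029 and 0.029 m and x of badge2_center in the frame of canister between -0.031 and 0.031 m and y of badge2_center in the frame of canister between -0.029 and 0.029 m), for 0.2 s.
At the end, for the whole second after the job is handed in: All three badges lie in the canister, below its 85 mm high top edge. The chute stands flat on its mat (upright within 0.08 rad, its grip centre within 60 mm along and 40 mm across of the mat's centre), released and at rest (x of badge0_center in the frame of canister between -0.031 and 0.031 m and y of badge0_center in the frame of canister between -0.029 and 0.029 m and z of each of badge0_center, badge1_center, badge2_center in the frame of canister below 0.085 m and x of badge1_center in the frame of canister between -0.031 and 0.031 m and y of badge1_center in the frame of canister between -0.029 and 0.029 m and x of badge2_center in the frame of canister between -0.031 and 0.031 m and y of badge2_center in the frame of canister between -0.029 and 0.029 m and x of chute_grip in the frame of mat between -0.06 and 0.06 m and y of chute_grip in the frame of mat between -0.04 and 0.04 m and angle between chute_grip's own z axis and vertical below 0.08 rad and height (world z) of chute_grip below 0.066 m and linear speed of chute below 0.02 m/s); the robot touches nothing.
It fails at once if the chute pressed on the canister or its mouthpiece with more than 12 N (contact force between chute and canister above 12 N).
It fails at once if the gripper touched a badge (contact force between the fingers and badge0 above 0.5 N or contact force between the fingers and badge1 above 0.5 N or contact force between the fingers and badge2 above 0.5 N).
It fails at once if a bystander was moved by more than 30 mm (distance of any of tape, jar, driver from where it was at the start of the episode above 0.03 m).
It also fails if it takes over 72 s, if anything falls off the work surface, if the arm or the gripper's body presses on something with over 40 N, if the wrist force passes 120 N, or if a joint passes its speed limit or range.

## Working session

There is one attempt and no reset: what is moved stays moved. The work goes in short steps, Python scripts to look and compute and a tool call to move; the robot and the scene stay as the last step left them, time stands still between calls to the robot, and variables do not carry over. Pictures are saved under pics/ and viewed, about 8 in all and at most 12, crops included, and the job is handed in when it is done.

Besides the shell and the picture viewer there is one more tool, called after "Emit:" as a command line: name --argument value ..., lists and objects as JSON in quotes. jog_arm: Moves the arm, as the interface text tells. Its arguments: {"type":"object","properties":{"targets":{"type":"array"},"grip_force":{"type":"number"}},"required":["targets"]}

```bash
mkdir -p pics; ls; python3 - <<'E'
from workcell import telemetry, capture, env, boxes_of
import cv2,numpy as np
s=telemetry.get_state();print(s)
print(env.grip_depth)
for c in ["scene","top"]:
    r=capture(c);cv2.imwrite(f"pics/{c}0.png",r["color"])
    print(c,r["fx"],r["fy"],r["cx"],r["cy"],np.round(r["extrinsics"],4).tolist())
    for t in ["chute_grip","canister","mat","badge0_center","tape","jar","driver"]:
        print(t,[(np.round(d["box"]).tolist(),round(d["p"],2)) for d in boxes_of(c,t)][:5])
E
```

```text
pics
{'time': 0.0, 'joint_pos': array([-1.39013120e+00,  8.79501433e-02,  1.37227280e+00, -2.56397367e-07,
        1.68361399e+00, -1.03082435e-01]), 'qd': array([-0.00013844,  0.00078719, -0.00036146, -0.0005018 ,  0.00016714,
        0.00070159]), 'joint_efforts': array([ 4.24202690e-04, -3.40184104e+01, -3.02423036e+01,  7.18830340e-02,
        3.30396811e-02, -1.68056627e-04]), 'tool_pos': array([ 153.87805511, -527.4466818 ,  204.29745082]), 'tool_rot': array([-7.62010507e-04,  7.99985524e-01, -6.00018251e-01, -8.23734886e-04]), 'contact_force': array([ 0.57474895, -0.38932404, -0.45972788]), 'ft_torque': array([ 0.0286343 , -0.04825419,  0.02222724]), 'gripper_width': 1.0003139473428984}
-18.8
scene 537.1246491913735 537.1246491913735 318.6584757675915 235.35281426478863 [[0.7166, 0.4258, -0.5523, 1052.0733], [0.6974, -0.4309, 0.5726, -470.7049], [0.0058, -0.7956, -0.6058, 665.6944], [0.0, 0.0, 0.0, 1.0]]
chute_grip [([161.0, 298.0, 80.0, 84.0], 0.92)]
canister [([320.0, 163.0, 60.0, 98.0], 0.91)]
mat [([136.0, 287.0, 127.0, 130.0], 0.6)]
badge0_center [([208.0, 359.0, 23.0, 17
[... 178 characters left out ...]
206.0, 355.0, 23.0, 20.0], 0.3)]
top 599.9930095966067 599.9930095966067 324.0436372208135 244.1234569701408 [[-0.0282, -0.9922, 0.1218, 422.0289], [-0.9996, 0.0273, -0.0089, 91.2694], [0.0055, -0.122, -0.9925, 1128.185], [0.0, 0.0, 0.0, 1.0]]
chute_grip [([450.0, 218.0, 37.0, 103.0], 0.58)]
canister [([249.0, 329.0, 47.0, 47.0], 0.81), ([238.0, 244.0, 55.0, 60.0], 0.66)]
mat [([433.0, 195.0, 72.0, 142.0], 0.88)]
badge0_center [([462.0, 223.0, 18.0, 14.0], 0.63)]
tape [([239.0, 244.0, 57.0, 61.0], 0.63), ([355.0, 282.0, 43.0, 40.0], 0.57), ([463.0, 268.0, 13.0, 5.0], 0.27)]
jar [([351.0, 151.0, 28.0, 33.0], 0.61)]
driver [([126.0, 233.0, 48.0, 96.0], 0.8), ([349.0, 150.0, 29.0, 34.0], 0.24)]
```

View pics/scene0.png

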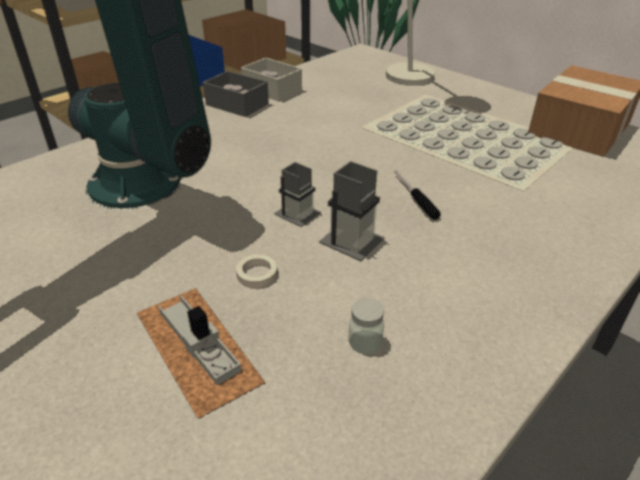

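View pics/top0.png

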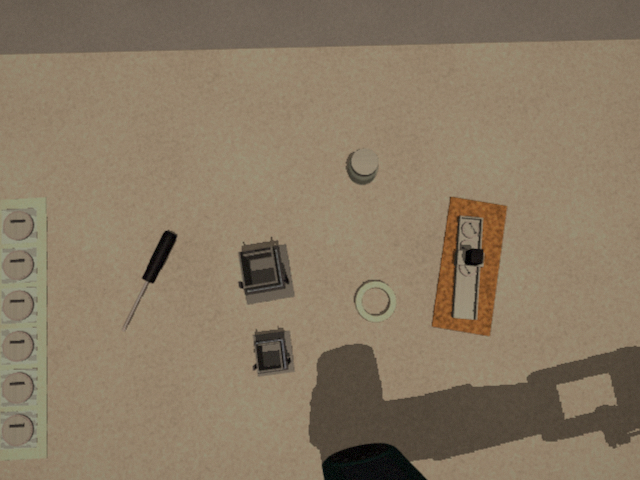

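```bash
python3 - <<'E'
import cv2,numpy as np
t=cv2.imread("pics/top0.png");s=cv2.imread("pics/scene0.png")
f=lambda im,x,y,w,h:cv2.resize(im[y:y+h,x:x+w],(400,300),interpolation=cv2.INTER_CUBIC)
a=np.hstack([f(t,220,230,100,75),f(t,410,195,200,150)]);b=np.hstack([f(s,300,155,140,105),f(s,130,285,140,105)])
cv2.imwrite("pics/crop0.png",np.vstack([a,b]))
E
```

```text
(no output)
```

View pics/crop0.png

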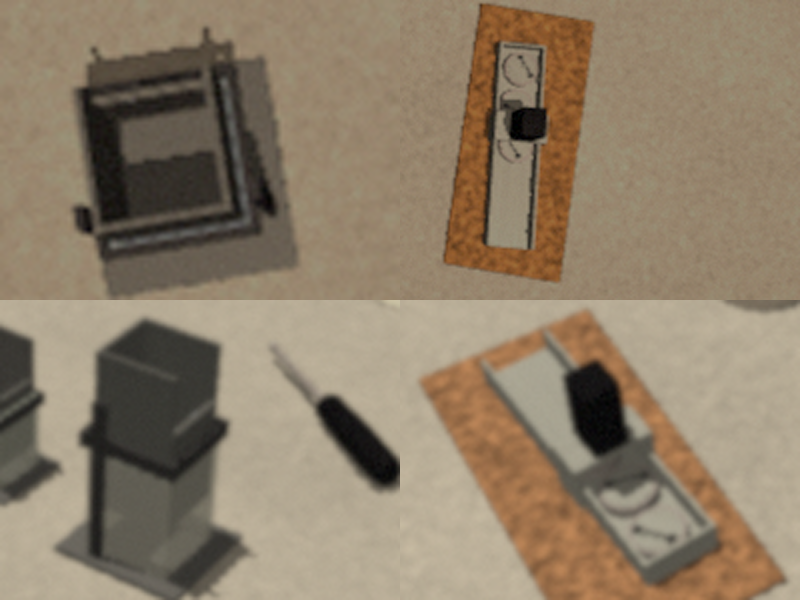

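```bash
cat > h.py <<'E'
import numpy as np, cv2
TOP=dict(f=599.993,cx=324.0436,cy=244.1235,E=np.array([[-0.0282,-0.9922,0.1218,422.0289],[-0.9996,0.0273,-0.0089,91.2694],[0.0055,-0.122,-0.9925,1128.185]]))
SC=dict(f=537.1246,cx=318.6585,cy=235.3528,E=np.array([[0.7166,0.4258,-0.5523,1052.0733],[0.6974,-0.4309,0.5726,-470.7049],[0.0058,-0.7956,-0.6058,665.6944]]))
def p2w(c,u,v,z):
    d=c["E"][:,:3]@np.array([(u-c["cx"])/c["f"],(v-c["cy"])/c["f"],1]);o=c["E"][:,3]
    return o+d*(z-o[2])/d[2]
def w2p(c,p):
    q=c["E"][:,:3].T@(np.array(p)-c["E"][:,3]);return q[:2]/q[2]*c["f"]+[c["cx"],c["cy"]]
E
python3 - <<'E'
from h import *
T=lambda u,v,z:np.round(p2w(TOP,u,v,z),1)
rt,rb,lb=[T(*p,4) for p in [(285.5,244.3),(294.5,296.3),(247,304.3)]]
print("foot",rt,rb,lb,"centre",(rt+lb)/2,"yaw",np.degrees(np.arctan2(*(rt-rb)[[1,0]])),np.degrees(np.arctan2(*(lb-rb)[[1,0]]))-90)
m=[T(*p,4) for p in [(450,197),(507,207),(490,336),(432,327)]];print("mat",m,np.mean(m,0),"yaw",np.degrees(np.arctan2(*(m[0]-m[3])[[1,0]])))
c=lambda x,y:(410+(x-400)/2,195+y/2)
ta=T(*c(522,44),20);no=T(*c(510.5,247),12);print("chute",ta,no,np.linalg.norm(ta-no),"yaw",np.degrees(np.arctan2(*(ta-no)[[1,0]])))
print("grip from ends",no+(ta-no)*110/190,"block top px",T(*c(531,124),83))
print("lens others: canister2",T(272,352,50))
# scene check
print("scene block top",np.round(p2w(SC,130+(590-400)*.35,285+(370-300)*.35,83),1))
fc=(rt+lb)/2; y=np.radians(9)
for z in (0,40):
  print("lip proj scene",w2p(SC,[fc[0]+28.5*np.cos(y),fc[1]+28.5*np.sin(y),103+z]),"hoodtop", w2p(SC,[fc[0],fc[1],145+z]))
E
```

```text
foot [561.7 153.9   4. ] [463.4 139.1   4. ] [451.  227.9   4. ] centre [506.35 190.9    4.  ] yaw 8.562115267317271 7.949359169746941
mat [array([ 644. , -161.7,    4. ]), array([ 621.6, -269.3,    4. ]), array([ 379.8, -221.8,    4. ]), array([ 399.4, -115. ,    4. ])] [ 511.2  -191.95    4.  ] yaw -10.80905277695889
chute [ 601.6 -195.4   20. ] [ 413.3 -175.8   12. ] 189.48627918664718 yaw -5.94247324556092
grip from ends [ 522.31578947 -187.14736842   16.63157895] block top px [ 520.3 -182.9   83. ]
lens others: canister2 [364.5 179.1  50. ]
scene block top [ 518.5 -182.6   83. ]
lip proj scene [366.79941326 203.53950305] hoodtop [354.97368434 179.68609595]
lip proj scene [368.11171491 185.38268583] hoodtop [356.00781898 160.70157888]
```

```bash
cat >> h.py <<'E'
from scipy.spatial.transform import Rotation as R
def st():
    from workcell import telemetry
    s=telemetry.get_state();q=np.array(s["tool_rot"]);return s,np.array(s["tool_pos"]),R.from_quat(q[[1,2,3,0]]).as_matrix()
def go(p,xang=None):
    s,t,M=st();d=M.T@(np.array(p)-t)/10
    a=np.degrees(np.arctan2(M[1,0],M[0,0]));print("t",round(s["time"],2),"tcp",t.round(1),"xang",round(a,2),"F",np.round(s["contact_force"],2),"w",round(s["gripper_width"],3),"tilt",np.degrees(np.arccos(-M[2,2])).round(2))
    print("shift cm (tool)",d.round(2), "turn", None if xang is None else round(-(xang-a),1))
E
python3 -c "
from h import *
go([520.5,-184,190],-96)"
```

```text
t 0.8 tcp [ 154.  -528.   205.6] xang -73.74 F [-0.16 -0.38  0.57] w 0.998 tilt 0.01
shift cm (tool) [-22.76 -44.81   1.55] turn 22.3
```

Emit:
jog_arm --targets '[[0,[-2.53,-4.98,0.17],0],[0,[-2.53,-4.98,0.17],0],[0,[-2.53,-4.98,0.17],0],[0,[-2.53,-4.98,0.17],0],[0,[-2.53,-4.98,0.17],0],[0,[-2.53,-4.98,0.17],0],[0,[-2.53,-4.98,0.17],0],[0,[-2.53,-4.98,0.17],0],[0,[-2.53,-4.98,0.17],0],[0,[0,0,0],7.5],[0,[0,0,0],7.5],[0,[0,0,0],7.3],[0,[0,0,0],0]]'

```text
time: 2.42
tool_pos: [520.5, -183.9, 190.2]
tool_rot: [-0.0, -0.669, 0.743, -0.0]
contact_force: [0.1, 0.3, -0.5]
gripper_width: 0.999
```

```bash
python3 - <<'E'
from h import *
from workcell import capture,boxes_of
go([520.5,-184,100],-96)
s,t,M=st()
r=capture("wrist");im=r["color"]
print({k:r[k] for k in("fx","cx","cy")},np.round(r["mount"],3).tolist())
print(boxes_of("wrist","chute_grip")[:2])
# project predicted grip block top corners, chute ends
def proj(p):
    q=np.linalg.inv(np.array(r["mount"]))@np.append(M.T@(np.array(p)-t),1);th=np.arctan2(np.hypot(q[0],q[1]),q[2]);u=q[:2]/np.hypot(q[0],q[1])*th*r["fx"];return u+[r["cx"],r["cy"]]
y=np.radians(-6);X=np.array([np.cos(y),np.sin(y),0]);Y=np.array([-np.sin(y),np.cos(y),0]);g=np.array([520.5,-184,0])
for z,pts in ((83,[(13,11),(13,-11),(-13,-11),(-13,11)]),(21,[(80,21.5),(80,-21.5),(-110,-21.5),(-110,21.5)])):
    P=np.array([proj(g+X*a+Y*b+[0,0,z]) for a,b in pts]);print(P.round().tolist())
    cv2.polylines(im,[P.round().astype(int)],True,(0,255,0),1)
cv2.imwrite("pics/w1.png",im)
E
```

```text
t 2.42 tcp [ 520.5 -183.9  190.2] xang -95.95 F [ 0.07  0.31 -0.47] w 0.999 tilt 0.0
shift cm (tool) [0.01 0.   9.02] turn 0.1
{'fx': 371.64829954431775, 'cx': 321.264066613582, 'cy': 238.64612982778328} [[1.0, 0.0, -0.001, -1.039], [-0.0, 0.963, 0.27, -79.208], [0.001, -0.27, 0.963, -178.982], [0.0, 0.0, 0.0, 1.0]]
[]
[[309.0, 222.0], [337.0, 222.0], [337.0, 253.0], [309.0, 253.0]]
[[300.0, 136.0], [346.0, 137.0], [343.0, 322.0], [302.0, 322.0]]
```

View pics/w1.png

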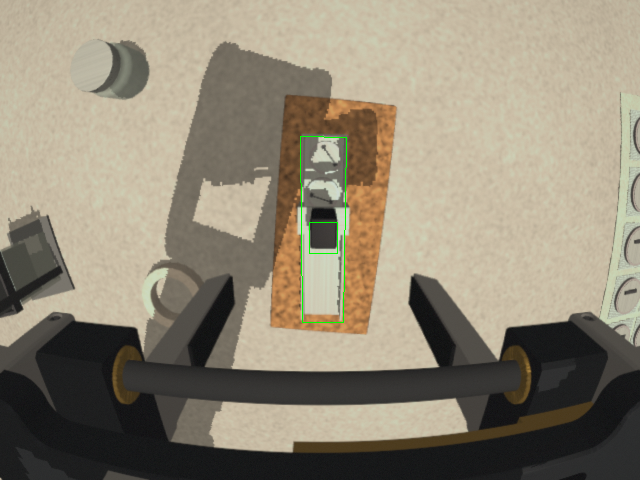

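Emit:
jog_arm --targets '[[0,[0,0,5],0],[0,[0,0,5],0],[0,[0,0,4.5],0],[0,[0,0,0],0],[1,[0,0,0],0],[1,[0,0,0],0],[1,[0,0,0],0],[1,[0,0,0],0],[1,[0,0,0],0],[1,[0,0,0],0]]' --grip_force 20

```text
time: 3.78
tool_pos: [520.5, -183.9, 45.2]
tool_rot: [-0.0, -0.669, 0.743, -0.0]
contact_force: [0.3, 0.2, 0.3]
gripper_width: 0.395
```

Emit:
jog_arm --targets '[[1,[0,0,0],0],[1,[0,0,0],0],[1,[0,0,0],0],[1,[0,0,0],0],[1,[0,0,0],0]]'

```text
time: 4.4
tool_pos: [520.5, -184.0, 45.1]
tool_rot: [-0.0, -0.669, 0.743, 0.0]
contact_force: [0.1, -1.0, -1.9]
gripper_width: 0.232
```

Emit:
jog_arm --targets '[[1,[0,0,-0.5],0],[1,[0,0,-1.5],0],[1,[0,0,-2.5],0],[1,[0,0,-3],0],[1,[0,0,-3],0],[1,[0,0,-2.5],0],[1,[0,0,-1.5],0],[1,[0,0,0],0],[1,[0,0,0],0]]'

```text
time: 5.52
tool_pos: [519.9, -183.6, 188.9]
tool_rot: [-0.0, -0.669, 0.743, 0.001]
contact_force: [-0.3, -0.1, -2.4]
gripper_width: 0.234
```

```bash
python3 - <<'E'
from h import *
c=np.array([506.3,191]);y=np.radians(8.3);X=np.array([np.cos(y),np.sin(y)])
p=c+X*170
print(p);go([*p,190],-81.7)
from workcell import capture
r=capture("scene");cv2.imwrite("pics/s2.png",r["color"]);s,t,M=st();u=w2p(SC,t).astype(int);print(u)
x0,y0=max(0,u[0]-120),max(0,u[1]-60);cv2.imwrite("pics/s2c.png",cv2.resize(r["color"][y0:y0+180,x0:x0+240],None,fx=3,fy=3,interpolation=cv2.INTER_CUBIC))
E
```

```text
[674.51938414 215.54055417]
t 5.53 tcp [ 519.9 -183.6  188.9] xang -96.04 F [-0.29 -0.15 -2.39] w 0.234 tilt 0.13
shift cm (tool) [-41.32 -11.18  -0.1 ] turn -14.3
[186 256]
```

View pics/s2c.png

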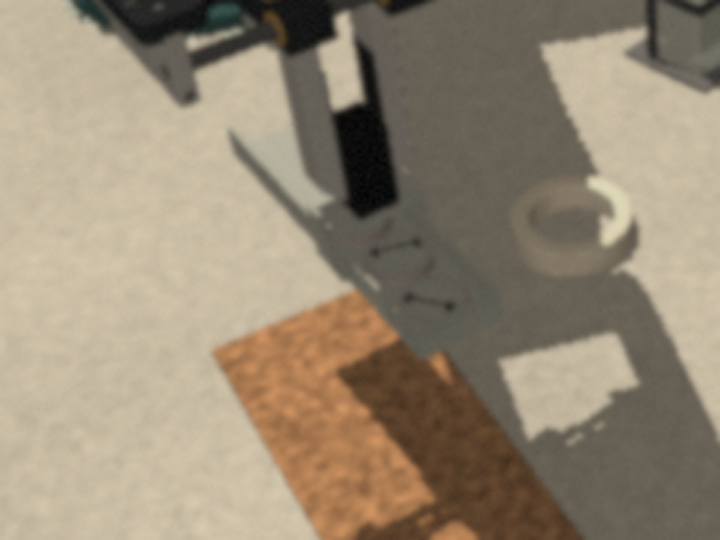

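Emit:
jog_arm --targets '[[1,[0,-1,0],0],[1,[0,-2.5,0],0],[1,[0,-3.5,0],0],[1,[-1,-2.7,0],0],[1,[-2.3,-1.3,0],0],[1,[-3.5,0,0],0],[1,[-4.5,0,0],0],[1,[-4.5,0,0],0],[1,[-4.5,0,0],0],[1,[-4.5,0,0],0],[1,[-4.5,0,0],0],[1,[-4.5,0,0],0],[1,[-3.5,0,0],0],[1,[-2.5,0,0],-2.3],[1,[-1,0,0],-4],[1,[0,0,0],-5],[1,[0,0,0],-3],[1,[0,0,0],0],[1,[0,0,0],0]]'

```text
time: 7.95
tool_pos: [672.6, 210.0, 189.7]
tool_rot: [0.0, 0.756, -0.655, -0.0]
contact_force: [0.2, -0.1, -2.7]
gripper_width: 0.231
```

```bash
python3 - <<'E'
from h import *
c=np.array([506.3,191]);y=np.radians(8.3);X=np.array([np.cos(y),np.sin(y)])
p=c+X*170
go([*p,190],-81.7)
from workcell import capture
r=capture("wrist");cv2.imwrite("pics/w3.png",r["color"])
s,t,M=st();im=r["color"]
def proj(p):
    q=np.linalg.inv(np.array(r["mount"]))@np.append(M.T@(np.array(p)-t),1);th=np.arctan2(np.hypot(q[0],q[1]),q[2]);u=q[:2]/np.hypot(q[0],q[1])*th*r["fx"];return u+[r["cx"],r["cy"]]
Y=np.array([-X[1],X[0]])
for z,pts in ((4,[(50,45),(50,-45),(-50,-45),(-50,45)]),(161,[(28,25),(-27,25),(-27,-25),(28,-25)]),(119,[(28,25),(28,-25)])):
    P=np.array([proj([*(c+X*a+Y*b),z]) for a,b in pts]);cv2.polylines(im,[P.round().astype(int)],z<50,(0,255,0),1)
r2=capture("top")["color"]
for z,pts in ((161,[(28,25),(-27,25),(-27,-25),(28,-25)]),(119,[(28,25),(28,-25)])):
    P=np.array([w2p(TOP,[*(c+X*a+Y*b),z]) for a,b in pts]);
    if 0: cv2.polylines(r2,[P.round().astype(int)],False,(0,255,0),1)
a=cv2.resize(r2[200:320,190:350],(800,600),interpolation=cv2.INTER_CUBIC)
cv2.imwrite("pics/t3.png",a[:, :]);cv2.imwrite("pics/w3.png",im)
E
```

```text
t 7.95 tcp [672.6 210.  189.7] xang -81.78 F [ 0.22 -0.14 -2.74] w 0.231 tilt 0.03
shift cm (tool) [-0.52 -0.27 -0.03] turn -0.1
```

View pics/w3.png

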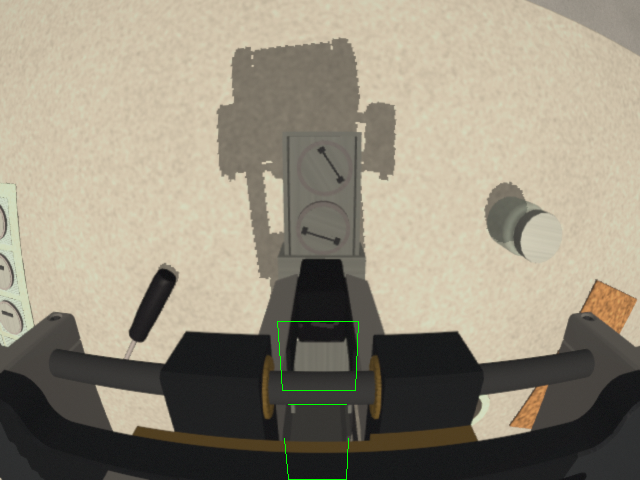

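View pics/t3.png

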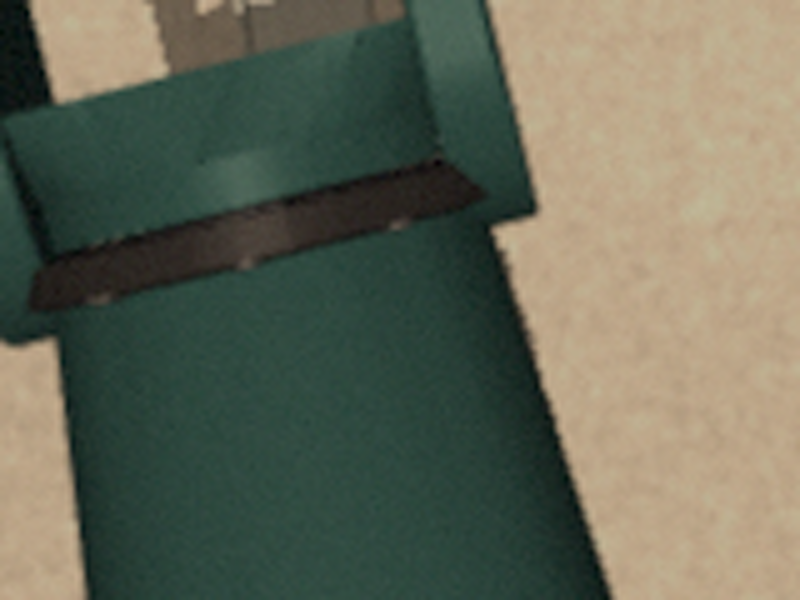

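```bash
python3 - <<'E'
from h import *
c=np.array([506.3,191]);y=np.radians(8.3);X=np.array([np.cos(y),np.sin(y)]);Y=np.array([-X[1],X[0]])
im=cv2.imread("pics/top0.png")[230:305,220:320];im=cv2.resize(im,(800,600),interpolation=cv2.INTER_CUBIC)
for z,pts,col in ((161,[(28,25),(-27,25),(-27,-25),(28,-25)],(0,255,0)),(119,[(28.5,25),(28.5,-25)],(0,0,255)),(4,[(50,45),(50,-45),(-50,-45),(-50,45),(50,45)],(255,0,0))):
    P=(np.array([w2p(TOP,[*(c+X*a+Y*b),z]) for a,b in pts])-[220,230]+.5)*8
    cv2.polylines(im,[P.round().astype(int)],False,col,1)
cv2.imwrite("pics/ov.png",im)
E
```

```text
(no output)
```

View pics/ov.png

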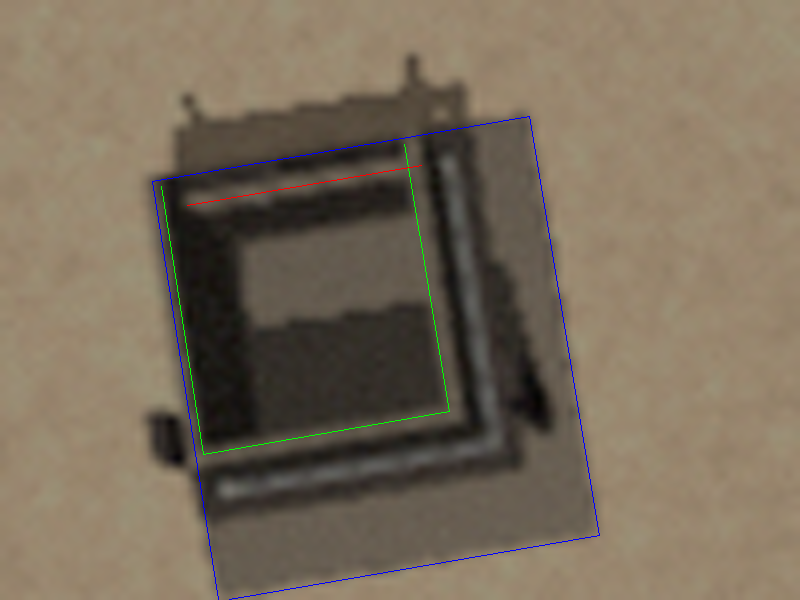

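Emit:
jog_arm --targets '[[1,[-0.25,0,0],0],[1,[-0.25,0,0],0],[1,[0,1.0,0],0],[1,[0,1.5,0],0],[1,[0,1.5,0],0],[1,[0,1,0],0],[1,[0,0,0.5],0],[1,[0,0,1],0],[1,[0,0,0.5],0],[1,[0,0,0],0],[1,[0,0,0],0]]'

```text
time: 9.43
tool_pos: [622.5, 208.0, 170.1]
tool_rot: [0.0, 0.756, -0.654, 0.0]
contact_force: [-0.3, 0.2, -2.6]
gripper_width: 0.236
```

```bash
cat >> h.py <<'E'
def rel():
    c=np.array([506.3,191]);y=np.radians(8.3);X=np.array([np.cos(y),np.sin(y)]);Y=np.array([-X[1],X[0]])
    s,t,M=st();F=np.array(s["contact_force"]);d=t[:2]-c
    print("t",round(s["time"],2),"TCP in can x,y",(d@X).round(1),(d@Y).round(1),"z",t[2].round(2),"F can x,y,z",(F[:2]@X).round(2),(F[:2]@Y).round(2),F[2].round(2),"torque",np.round(s["ft_torque"],3),"w",round(s["gripper_width"],3))
E
python3 -c "
from h import *
rel()"
```

```text
t 9.43 TCP in can x,y 117.4 0.1 z 170.06 F can x,y,z -0.23 0.24 -2.63 torque [0.019 0.028 0.043] w 0.236
```

Emit:
jog_arm --targets '[[1,[0,0,0.15],0],[1,[0,0,0.15],0],[1,[0,0,0.15],0],[1,[0,0,0.15],0],[1,[0,0,0],0]]'

```text
time: 10.05
tool_pos: [622.1, 208.0, 163.9]
tool_rot: [0.0, 0.756, -0.654, -0.0]
contact_force: [0.6, 0.3, -3.3]
gripper_width: 0.231
```

Emit:
jog_arm --targets '[[1,[0,0,0.1],0],[1,[0,0,0.1],0],[1,[0,0,0.1],0],[1,[0,0,0],0]]'

```text
time: 10.55
tool_pos: [622.2, 208.0, 161.0]
tool_rot: [0.0, 0.756, -0.654, -0.0]
contact_force: [-0.4, 0.8, -2.0]
gripper_width: 0.23
```

Emit:
jog_arm --targets '[[1,[0,0,0.08],0],[1,[0,0,0],0],[1,[0,0,0],0]]'

```text
time: 10.92
tool_pos: [622.3, 208.0, 160.4]
tool_rot: [0.0, 0.756, -0.654, 0.0]
contact_force: [0.4, -0.4, -3.6]
gripper_width: 0.232
```

```bash
python3 -c "
from h import *
rel()"
```

```text
t 10.93 TCP in can x,y 117.2 0.1 z 160.4 F can x,y,z 0.35 -0.5 -3.56 torque [ 0.024 -0.039  0.024] w 0.232
```

Emit:
jog_arm --targets '[[1,[0,0,0.1],0],[1,[0,0,0.1],0],[1,[0,0,0],0]]'

```text
time: 11.3
tool_pos: [622.4, 208.1, 158.9]
tool_rot: [-0.0, 0.756, -0.654, 0.0]
contact_force: [1.0, 0.5, 0.0]
gripper_width: 0.23
```

```bash
python3 -c "
from h import *
rel()"
```

```text
t 11.3 TCP in can x,y 117.4 0.1 z 158.93 F can x,y,z 1.05 0.37 0.05 torque [-0.023  0.222 -0.006] w 0.23
```

Emit:
jog_arm --targets '[[1,[0,0,0],0],[1,[0,0,0],0],[1,[0,0,0],0],[1,[0,0,0],0],[1,[0,0,-0.1],0],[1,[0,0,-0.15],0],[1,[0,0,-0.15],0],[1,[0,0.5,0],0],[1,[0,0.8,0],0],[1,[0,0.8,0],0],[1,[0,0.5,0],0],[1,[0,0.3,0],0],[1,[0,0,0],0]]'

```text
time: 12.92
tool_pos: [593.4, 203.9, 162.5]
tool_rot: [-0.0, 0.756, -0.654, 0.0]
contact_force: [-0.7, -0.6, -2.7]
gripper_width: 0.233
```

```bash
python3 -c "
from h import *
rel()"
```

```text
t 12.93 TCP in can x,y 88.1 0.2 z 162.52 F can x,y,z -0.75 -0.51 -2.68 torque [-0.036 -0.014 -0.04 ] w 0.233
```

Now lighten the grip and touch the hood's back wall.

Emit:
jog_arm --targets '[[1,[0,0,0],0],[1,[0,0,0],0],[1,[0,0.1,0],0],[1,[0,0.1,0],0],[1,[0,0.1,0],0],[1,[0,0.1,0],0],[1,[0,0,0],0]]' --grip_force 6

```text
time: 13.8
tool_pos: [589.5, 203.3, 162.4]
tool_rot: [0.0, 0.756, -0.654, 0.0]
contact_force: [-0.2, -0.0, -2.7]
gripper_width: 0.228
```

```bash
python3 -c "
from h import *
rel()"
```

```text
t 13.8 TCP in can x,y 84.1 0.1 z 162.4 F can x,y,z -0.21 0.01 -2.67 torque [0.025 0.027 0.019] w 0.228
```

Emit:
jog_arm --targets '[[1,[0,0.1,0],0],[1,[0,0.1,0],0],[1,[0,0.1,-0.05],0],[1,[0,0,0],0]]'

```text
time: 14.3
tool_pos: [586.6, 202.9, 162.9]
tool_rot: [-0.0, 0.756, -0.654, 0.0]
contact_force: [-0.5, -0.6, -3.5]
gripper_width: 0.232
```

```bash
python3 -c "
from h import *
rel()"
```

```text
t 14.3 TCP in can x,y 81.1 0.1 z 162.94 F can x,y,z -0.57 -0.48 -3.47 torque [ 0.028  0.008 -0.012] w 0.232
```

Emit:
jog_arm --targets '[[1,[0,0.1,0],0],[1,[0,0.1,0],0],[1,[0,0.1,0],0],[1,[0,0,0],0]]'

```text
time: 14.8
tool_pos: [585.0, 202.7, 164.0]
tool_rot: [-0.002, 0.756, -0.654, 0.001]
contact_force: [5.5, 1.0, -1.3]
gripper_width: 0.231
```

```bash
python3 -c "
from h import *
rel()"
```

```text
t 14.8 TCP in can x,y 79.5 0.2 z 163.98 F can x,y,z 5.55 0.21 -1.31 torque [ 0.202 -0.988  0.033] w 0.231
```

Emit:
jog_arm --targets '[[1,[0,0,0],0],[1,[0,0,0],0]]' --grip_force 4

```text
time: 15.05
tool_pos: [584.1, 202.4, 163.3]
tool_rot: [-0.0, 0.756, -0.654, 0.0]
contact_force: [4.7, 1.1, -0.9]
gripper_width: 0.237
```

```bash
python3 -c "
from h import *
rel()"
```

```text
t 15.05 TCP in can x,y 78.6 0.1 z 163.29 F can x,y,z 4.85 0.45 -0.95 torque [ 0.157 -0.871 -0.008] w 0.237
```

Emit:
jog_arm --targets '[[1,[0,0.1,-0.1],0],[1,[0,0.1,-0.1],0],[1,[0,0,0],0]]'

```text
time: 15.42
tool_pos: [581.5, 202.1, 165.0]
tool_rot: [0.0, 0.756, -0.654, 0.0]
contact_force: [5.1, 1.0, -1.6]
gripper_width: 0.231
```

```bash
python3 -c "
from h import *
rel()"
```

```text
t 15.43 TCP in can x,y 76.1 0.1 z 164.97 F can x,y,z 5.18 0.21 -1.62 torque [ 0.092 -0.812  0.027] w 0.231
```

Emit:
jog_arm --targets '[[1,[0,0.1,-0.1],0],[1,[0,0.1,-0.1],0],[1,[0,0.1,-0.1],0],[1,[0,0.1,-0.1],0],[1,[0,0.1,-0.1],0],[1,[0,0,0],0]]'

```text
time: 16.18
tool_pos: [576.5, 201.4, 169.9]
tool_rot: [0.0, 0.756, -0.654, -0.0]
contact_force: [3.7, 0.7, -0.4]
gripper_width: 0.234
```

```bash
python3 -c "
from h import *
rel()
from workcell import capture
r=capture('scene')['color'];cv2.imwrite('pics/s9.png',cv2.resize(r[60:255,300:560],None,fx=3,fy=3,interpolation=cv2.INTER_CUBIC))"
```

```text
t 16.18 TCP in can x,y 71.0 0.1 z 169.94 F can x,y,z 3.79 0.17 -0.44 torque [ 0.047 -0.635 -0.017] w 0.234
```

View pics/s9.png

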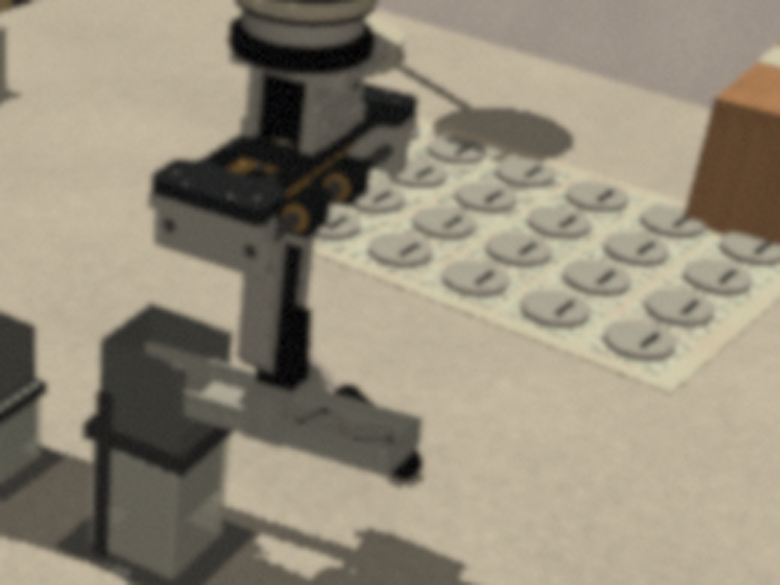

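```bash
python3 - <<'E'
from h import *
s,t,M=st();y=np.radians(8.3);X=np.array([np.cos(y),np.sin(y),0]);Y=np.array([-X[1],X[0],0]);Z=np.array([0,0,1.])
g=t+[0,0,18.8]
for off in (60,56):
 for d in (-10,-5,0,5,10,15):
  th=np.radians(d);f=lambda a,b,z:((w2p(SC,g+X*(a*np.cos(th)-z*np.sin(th))+Z*(a*np.sin(th)+z*np.cos(th))+Y*b)-[300,60])*3).round().tolist()
  if off==60:print(d,"tail bottom near",f(80,-21.5,-60),"tail top near",f(80,-21.5,-43),"block top near-corner",f(13,-11,19),"nose top near",f(-110,-21.5,-43))
E
```

```text
-10 tail bottom near [345.0, 493.0] tail top near [353.0, 471.0] block top near-corner [289.0, 324.0] nose top near [86.0, 322.0]
-5 tail bottom near [355.0, 487.0] tail top near [361.0, 464.0] block top near-corner [287.0, 321.0] nose top near [89.0, 338.0]
0 tail bottom near [365.0, 481.0] tail top near [369.0, 457.0] block top near-corner [285.0, 318.0] nose top near [93.0, 353.0]
5 tail bottom near [375.0, 474.0] tail top near [376.0, 449.0] block top near-corner [282.0, 316.0] nose top near [99.0, 368.0]
10 tail bottom near [383.0, 466.0] tail top near [382.0, 439.0] block top near-corner [279.0, 313.0] nose top near [105.0, 383.0]
15 tail bottom near [391.0, 456.0] tail top near [388.0, 429.0] block top near-corner [277.0, 311.0] nose top near [112.0, 397.0]
```

Emit:
jog_arm --targets '[[1,[0,0.15,-0.14],0],[1,[0,0.15,-0.14],0],[1,[0,0.15,-0.14],0],[1,[0,0.15,-0.12],0],[1,[0,0.15,-0.12],0],[1,[0,0.15,-0.1],0],[1,[0,0,0],0]]'

```text
time: 17.1
tool_pos: [567.4, 200.1, 177.4]
tool_rot: [0.0, 0.756, -0.654, -0.0]
contact_force: [2.2, 0.3, -2.3]
gripper_width: 0.232
```

```bash
python3 -c "
from h import *
rel()"
```

```text
t 17.1 TCP in can x,y 61.8 0.2 z 177.37 F can x,y,z 2.21 -0.05 -2.34 torque [ 0.107 -0.378  0.01 ] w 0.232
```

Emit:
jog_arm --targets '[[1,[0,0.15,-0.08],0],[1,[0,0.15,-0.08],0],[1,[0,0.15,-0.06],0],[1,[0,0.15,-0.06],0],[1,[0,0.15,-0.05],0],[1,[0,0.15,-0.05],0],[1,[0,0.15,-0.04],0],[1,[0,0.15,-0.03],0],[1,[0,0.15,-0.03],0],[1,[0,0.15,-0.02],0],[1,[0,0,0],0]]'

```text
time: 18.48
tool_pos: [552.7, 197.9, 182.4]
tool_rot: [0.0, 0.756, -0.654, -0.0]
contact_force: [2.4, 0.0, -1.9]
gripper_width: 0.232
```

```bash
python3 -c "
from h import *
rel()
from workcell import capture
r=capture('scene')['color'];cv2.imwrite('pics/s10.png',cv2.resize(r[60:255,300:560],None,fx=3,fy=3,interpolation=cv2.INTER_CUBIC))"
```

```text
t 18.48 TCP in can x,y 46.9 0.2 z 182.39 F can x,y,z 2.37 -0.3 -1.88 torque [ 0.1   -0.246  0.069] w 0.232
```

View pics/s10.png

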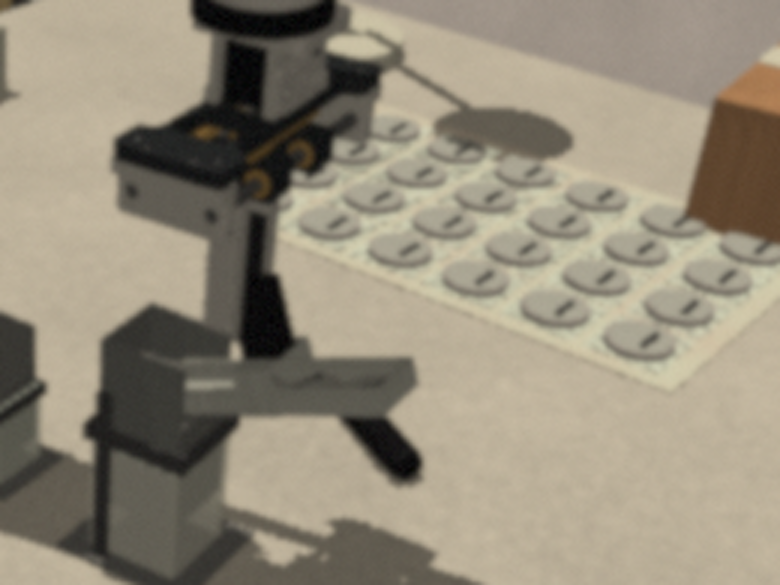

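Emit:
jog_arm --targets '[[1,[0,0.15,-0.03],0],[1,[0,0.15,-0.02],0],[1,[0,0.15,-0.02],0],[1,[0,0.15,-0.01],0],[1,[0,0.15,0],0],[1,[0,0.15,0],0],[1,[0,0.15,0],0],[1,[0,0,0],0]]'

```text
time: 19.52
tool_pos: [542.2, 196.4, 183.0]
tool_rot: [0.0, 0.756, -0.654, -0.0]
contact_force: [-0.3, -0.1, -2.6]
gripper_width: 0.234
```

```bash
python3 -c "
from h import *
rel()"
```

```text
t 19.52 TCP in can x,y 36.3 0.2 z 183.04 F can x,y,z -0.31 -0.1 -2.64 torque [ 0.037 -0.095 -0.02 ] w 0.234
```

Emit:
jog_arm --targets '[[1,[0,0.15,0],0],[1,[0,0.15,0],0],[1,[0,0.15,0],0],[1,[0,0.15,0],0],[1,[0,0.15,0],0],[1,[0,0,0],0]]'

```text
time: 20.27
tool_pos: [535.0, 195.4, 183.3]
tool_rot: [0.0, 0.756, -0.654, -0.0]
contact_force: [0.9, 0.1, -2.2]
gripper_width: 0.236
```

```bash
python3 -c "
from h import *
rel()
from workcell import capture
r=capture('scene')['color'];cv2.imwrite('pics/s11.png',cv2.resize(r[60:255,300:560],None,fx=3,fy=3,interpolation=cv2.INTER_CUBIC))"
```

```text
t 20.27 TCP in can x,y 29.0 0.2 z 183.26 F can x,y,z 0.9 -0.04 -2.23 torque [ 0.053 -0.092 -0.001] w 0.236
```

View pics/s11.png

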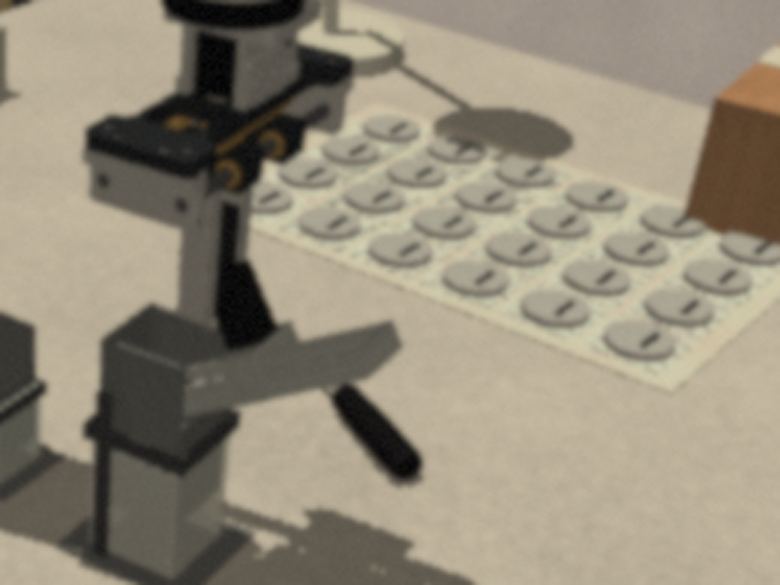

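Emit:
jog_arm --targets '[[1,[0,0,0],0],[1,[0,0,0],0],[1,[0,-0.15,-0.14],0],[1,[0,-0.3,-0.27],0],[1,[0,-0.3,-0.27],0],[1,[0,-0.4,-0.36],0],[1,[0,-0.4,-0.36],0],[1,[0,-0.4,-0.36],0],[1,[0,-0.4,-0.36],0],[1,[0,-0.3,-0.27],0],[1,[0,-0.3,-0.27],0],[1,[0,0,0],0],[1,[0,0,0],0],[1,[0,0,0],0]]' --grip_force 15

```text
time: 22.08
tool_pos: [564.1, 199.6, 209.6]
tool_rot: [0.0, 0.756, -0.654, -0.0]
contact_force: [-0.4, 0.1, -2.8]
gripper_width: 0.231
```

```bash
python3 -c "
from h import *
for i in range(1): rel()
from workcell import capture,boxes_of
for c in ('scene','wrist'):
  r=capture(c)['color'];cv2.imwrite('pics/12%s.png'%c,r)
  for n in ('badge0_center','chute_grip'): print(c,n,[(np.round(d['box']).tolist(),round(d['p'],2)) for d in boxes_of(c,n)][:4])
rel()
"
```

```text
t 22.07 TCP in can x,y 58.5 0.2 z 209.64 F can x,y,z -0.34 0.17 -2.77 torque [0.    0.039 0.   ] w 0.231
scene badge0_center []
scene chute_grip [([362.0, 137.0, 87.0, 58.0], 0.59)]
wrist badge0_center [([279.0, 249.0, 85.0, 123.0], 0.46), ([273.0, 62.0, 102.0, 259.0], 0.37)]
wrist chute_grip [([275.0, 56.0, 101.0, 266.0], 0.86)]
t 22.38 TCP in can x,y 58.6 0.2 z 209.85 F can x,y,z 0.41 0.63 -2.7 torque [ 0.074  0.057 -0.058] w 0.232
```

Emit:
jog_arm --targets '[[1,[0,0,0.1],0],[1,[0,0,0.1],0],[1,[0,0,0],0],[1,[0,0,0],0]]'

```text
time: 22.88
tool_pos: [564.3, 199.6, 207.8]
tool_rot: [0.0, 0.756, -0.654, 0.0]
contact_force: [-0.3, 0.4, -2.1]
gripper_width: 0.234
```

```bash
python3 -c "
from h import *
from workcell import capture
for i in range(4): rel();capture('scene')
"
```

```text
t 22.88 TCP in can x,y 58.7 0.1 z 207.8 F can x,y,z -0.21 0.39 -2.09 torque [-0.003  0.056  0.01 ] w 0.234
t 22.93 TCP in can x,y 58.7 0.2 z 207.87 F can x,y,z 0.3 -0.11 -2.2 torque [-0.007  0.104  0.009] w 0.231
t 22.98 TCP in can x,y 58.7 0.2 z 207.89 F can x,y,z -0.88 -0.49 -1.65 torque [0.006 0.08  0.045] w 0.235
t 23.02 TCP in can x,y 58.7 0.2 z 207.9 F can x,y,z 0.06 1.25 -3.09 torque [0.029 0.087 0.003] w 0.234
```

Emit:
jog_arm --targets '[[1,[0,0,0.1],0],[1,[0,0,0],0],[1,[0,0,0],0]]'

```text
time: 23.45
tool_pos: [564.3, 199.6, 206.8]
tool_rot: [0.0, 0.756, -0.654, 0.0]
contact_force: [0.2, -0.3, -3.1]
gripper_width: 0.23
```

```bash
python3 -c "
from h import *
from workcell import capture
for i in range(4): rel();capture('scene')
"
```

```text
t 23.45 TCP in can x,y 58.7 0.2 z 206.82 F can x,y,z 0.11 -0.36 -3.13 torque [0.022 0.091 0.002] w 0.23
t 23.5 TCP in can x,y 58.7 0.2 z 206.85 F can x,y,z -0.73 -0.46 -2.69 torque [-0.015  0.075  0.029] w 0.232
t 23.55 TCP in can x,y 58.7 0.2 z 206.87 F can x,y,z 0.74 0.25 -1.44 torque [ 0.002  0.084 -0.029] w 0.231
t 23.6 TCP in can x,y 58.7 0.1 z 206.89 F can x,y,z 0.49 -0.4 -2.03 torque [-0.012  0.095 -0.004] w 0.232
```

Emit:
jog_arm --targets '[[1,[0,0,0.1],0],[1,[0,0,0.1],0],[1,[0,0,0],0],[1,[0,0,0],0]]'

```text
time: 24.15
tool_pos: [564.3, 199.6, 204.8]
tool_rot: [0.0, 0.756, -0.654, 0.0]
contact_force: [0.0, 0.2, -2.9]
gripper_width: 0.236
```

```bash
python3 -c "
from h import *
from workcell import capture
for i in range(4): rel();capture('scene')
"
```

```text
t 24.15 TCP in can x,y 58.7 0.1 z 204.79 F can x,y,z 0.04 0.18 -2.95 torque [0.032 0.054 0.003] w 0.236
t 24.2 TCP in can x,y 58.7 0.1 z 204.87 F can x,y,z 0.68 -0.35 -2.61 torque [0.001 0.113 0.012] w 0.228
t 24.25 TCP in can x,y 58.7 0.2 z 204.89 F can x,y,z 0.25 0.06 -1.88 torque [-0.028  0.058  0.029] w 0.232
t 24.3 TCP in can x,y 58.7 0.2 z 204.9 F can x,y,z 0.84 0.33 -2.35 torque [-0.012  0.138  0.013] w 0.234
```

```bash
python3 - <<'E'
from h import *
from workcell import capture,boxes_of
r=capture('scene')['color'];cv2.imwrite('pics/s13.png',r)
print([(np.round(d['box']).tolist(),round(d['p'],2)) for d in boxes_of('scene','chute_grip')][:2])
s,t,M=st();y=np.radians(8.3);X=np.array([np.cos(y),np.sin(y),0]);Y=np.array([-X[1],X[0],0]);Z=np.array([0,0,1.])
g=t+[0,0,18.8];bar=28.5;bz=119.5-3
for d in (34,38,42,46,50):
  th=np.radians(d);f=lambda a,b,z:w2p(SC,g+X*(a*np.cos(th)-z*np.sin(th))+Z*(a*np.sin(th)+z*np.cos(th))+Y*b)
  P=np.array([f(80,b,z) for b in(-21.5,21.5) for z in(-60,-43)])
  gz=bz+63/np.cos(th)+(58.7-bar)*np.tan(th)
  print(d,"tail right/top/bottom",P[:,0].max().round(),P[:,1].min().round(),P[:,1].max().round(),"nose x",(58.7-110*np.cos(th)+60*np.sin(th)).round(1),"contact tcp z",(gz-18.8).round(1))
  print(P.round().tolist())
# edge profile: right-most chute boundary
im=cv2.cvtColor(r,cv2.COLOR_BGR2HSV)
E
```

```text
[([362.0, 138.0, 89.0, 58.0], 0.91), ([349.0, 299.0, 33.0, 57.0], 0.36)]
34 tail right/top/bottom 445.0 157.0 177.0 nose x 1.1 contact tcp z 194.1
[[433.0, 177.0], [429.0, 167.0], [445.0, 166.0], [440.0, 157.0]]
38 tail right/top/bottom 445.0 153.0 173.0 nose x 9.0 contact tcp z 201.2
[[434.0, 173.0], [429.0, 164.0], [445.0, 162.0], [441.0, 153.0]]
42 tail right/top/bottom 446.0 149.0 169.0 nose x 17.1 contact tcp z 209.7
[[434.0, 169.0], [428.0, 160.0], [446.0, 158.0], [440.0, 149.0]]
46 tail right/top/bottom 446.0 146.0 165.0 nose x 25.4 contact tcp z 219.7
[[434.0, 165.0], [428.0, 156.0], [446.0, 154.0], [440.0, 146.0]]
50 tail right/top/bottom 446.0 142.0 161.0 nose x 34.0 contact tcp z 231.7
[[434.0, 161.0], [427.0, 152.0], [446.0, 150.0], [439.0, 142.0]]
```

Emit:
jog_arm --targets '[[1,[0,0,0.1],0],[1,[0,0,0.1],0],[1,[0,0,0],0]]'

```text
time: 24.82
tool_pos: [564.3, 199.6, 202.6]
tool_rot: [0.0, 0.756, -0.654, -0.0]
contact_force: [-0.3, 0.2, -2.0]
gripper_width: 0.232
```

```bash
python3 -c "
from h import *
from workcell import capture
for i in range(4): rel();capture('scene')
"
```

```text
t 24.82 TCP in can x,y 58.6 0.2 z 202.63 F can x,y,z -0.3 0.26 -2.02 torque [ 0.011  0.018 -0.002] w 0.232
t 24.88 TCP in can x,y 58.6 0.2 z 202.7 F can x,y,z -0.23 -0.24 -2.45 torque [ 0.028  0.136 -0.037] w 0.23
t 24.93 TCP in can x,y 58.7 0.1 z 202.79 F can x,y,z -0.08 -0.27 -2.27 torque [ 0.014  0.095 -0.016] w 0.23
t 24.98 TCP in can x,y 58.7 0.2 z 202.84 F can x,y,z -0.12 0.42 -3.28 torque [-0.015  0.096 -0.034] w 0.234
```

Emit:
jog_arm --targets '[[1,[0,0,0.1],0],[1,[0,0,0.1],0],[1,[0,0,0],0]]'

```text
time: 25.4
tool_pos: [564.2, 199.6, 200.6]
tool_rot: [0.0, 0.756, -0.654, -0.0]
contact_force: [0.7, 0.5, -2.5]
gripper_width: 0.234
```

```bash
python3 -c "
from h import *
from workcell import capture
for i in range(4): rel();capture('scene')
"
```

```text
t 25.4 TCP in can x,y 58.6 0.2 z 200.65 F can x,y,z 0.73 0.42 -2.49 torque [-0.046  0.066 -0.045] w 0.234
t 25.45 TCP in can x,y 58.6 0.2 z 200.73 F can x,y,z -0.01 -0.33 -2.75 torque [-0.024  0.025  0.023] w 0.231
t 25.5 TCP in can x,y 58.7 0.2 z 200.8 F can x,y,z 0.3 0.01 -2.76 torque [-0.006  0.07  -0.036] w 0.233
t 25.55 TCP in can x,y 58.7 0.1 z 200.88 F can x,y,z -0.69 0.23 -2.04 torque [-0.008  0.057  0.062] w 0.233
```

Emit:
jog_arm --targets '[[1,[0,0,0.1],0],[1,[0,0,0.1],0],[1,[0,0,0],0]]'

```text
time: 25.98
tool_pos: [564.2, 199.6, 198.7]
tool_rot: [0.0, 0.756, -0.654, -0.0]
contact_force: [-1.2, 0.3, -2.4]
gripper_width: 0.228
```

```bash
python3 -c "
from h import *
from workcell import capture
for i in range(4): rel();capture('scene')
"
```

```text
t 25.98 TCP in can x,y 58.6 0.1 z 198.66 F can x,y,z -1.16 0.46 -2.39 torque [-0.02   0.134 -0.01 ] w 0.228
t 26.02 TCP in can x,y 58.6 0.1 z 198.69 F can x,y,z -0.41 -0.46 -3.15 torque [-0.009  0.05  -0.002] w 0.232
t 26.07 TCP in can x,y 58.7 0.1 z 198.81 F can x,y,z -0.25 -0.21 -1.55 torque [-0.014  0.034  0.059] w 0.232
t 26.12 TCP in can x,y 58.7 0.2 z 198.86 F can x,y,z -0.95 -0.36 -2.43 torque [-0.041  0.09  -0.03 ] w 0.231
```

```bash
python3 - <<'E'
from h import *
y=np.radians(8.3);X=np.array([np.cos(y),np.sin(y),0]);Y=np.array([-X[1],X[0],0]);Z=np.array([0,0,1.])
def P(t,d,off=0):
  g=np.array(t)+[0,0,18.8];th=np.radians(d);f=lambda a,b,z:w2p(SC,g+X*(a*np.cos(th)-z*np.sin(th))+Z*(a*np.sin(th)+z*np.cos(th))+Y*b)
  return np.array([f(80+off,b,z) for b,z in((-21.5,-60),(21.5,-60),(21.5,-43))]).round(1).tolist()
for d in (26,30,34,38,42): print(d,P([535,195.4,183.3],d),P([552.7,197.9,182.4],d))
im=cv2.imread('pics/s13.png')
# print gradient-based edge: green channel columns below tail
g=cv2.cvtColor(im,cv2.COLOR_BGR2GRAY)
for u in (395,405,415,425,432): print(u,g[140:215:2,u].tolist())
E
```

```text
26 [[413.0, 189.0], [424.8, 178.3], [422.0, 169.3]] [[422.6, 192.9], [434.1, 182.0], [431.4, 172.9]]
30 [[414.1, 185.7], [425.9, 175.0], [422.5, 166.0]] [[423.7, 189.6], [435.3, 178.7], [431.9, 169.7]]
34 [[414.9, 182.3], [426.7, 171.6], [422.7, 162.7]] [[424.5, 186.2], [436.2, 175.3], [432.2, 166.4]]
38 [[415.4, 178.7], [427.3, 168.1], [422.7, 159.3]] [[425.1, 182.6], [436.8, 171.7], [432.2, 162.9]]
42 [[415.7, 175.0], [427.6, 164.4], [422.5, 155.9]] [[425.4, 178.8], [437.2, 168.1], [432.0, 159.5]]
395 [58, 15, 10, 9, 9, 13, 14, 7, 5, 11, 10, 14, 14, 10, 13, 39, 70, 85, 87, 86, 87, 85, 85, 86, 89, 134, 177, 180, 179, 176, 176, 175, 174, 173, 173, 172, 175, 173]
405 [175, 194, 177, 173, 174, 170, 154, 121, 87, 43, 17, 7, 12, 44, 81, 88, 86, 86, 88, 84, 87, 90, 88, 91, 125, 173, 181, 180, 175, 173, 174, 174, 175, 176, 175, 174, 174, 173]
415 [179, 191, 198, 197, 174, 169, 176, 175, 179, 175, 175, 170, 160, 136, 98, 88, 87, 88, 87, 89, 89, 91, 96, 141, 98, 25, 18, 17, 13, 20, 52, 100, 154, 174, 172, 172, 173, 171]
425 [167, 162, 144, 134, 182, 195, 176, 174, 177, 176, 176, 177, 176, 127, 89, 89, 86, 87, 88, 89, 89, 96, 146, 177, 181, 179, 177, 144, 72, 27, 23, 15, 22, 13, 13, 21, 51, 91]
432 [164, 161, 148, 147, 127, 177, 196, 180, 166, 177, 176, 176, 140, 90, 89, 89, 88, 88, 87, 89, 92, 133, 175, 177, 177, 178, 179, 174, 177, 177, 167, 121, 50, 21, 22, 22, 19, 15]
```

```bash
python3 - <<'E'
from h import *
from scipy.optimize import least_squares
im=cv2.imread('pics/s13.png');g=cv2.cvtColor(im,cv2.COLOR_BGR2GRAY).astype(float)
# chute grey ~88 run in each column; find top & bottom at threshold 125
bot=[];top=[]
for u in range(388,460):
    v=172
    if not 75<g[v,u]<105: 
        print(u,'no',g[v,u]);continue
    a=v
    while g[a,u]<125 and a<230:a+=1
    b=v
    while 70<g[b,u]<125 and b>120:b-=1
    bot.append((u,a-(g[a,u]-125)/max(1,g[a,u]-g[a-1,u])));top.append((u,b))
print([(u,round(v,1)) for u,v in bot]);print(top)
E
```

```text
388 no 168.0
389 no 157.0
390 no 136.0
391 no 107.0
393 no 67.0
394 no 69.0
395 no 70.0
396 no 74.0
397 no 75.0
448 no 105.0
449 no 124.0
450 no 147.0
451 no 166.0
452 no 172.0
453 no 177.0
454 no 178.0
455 no 176.0
456 no 176.0
457 no 179.0
458 no 179.0
459 no 179.0
[(392, np.float64(190.0)), (398, np.float64(189.2)), (399, np.float64(189.0)), (400, np.float64(188.7)), (401, np.float64(188.5)), (402, np.float64(188.4)), (403, np.float64(188.2)), (404, np.float64(188.0)), (405, np.float64(188.0)), (406, np.float64(188.4)), (407, np.float64(189.3)), (408, np.float64(190.2)), (409, np.float64(189.0)), (410, np.float64(187.5)), (411, np.float64(186.4)), (412, np.float64(186.0)), (413, np.float64(185.9)), (414, np.float64(185.7)), (415, np.float64(185.4)), (416, np.float64(185.1)), (417, np.float64(184.9)), (418, np.float64(184.7)), (419, np.float64(184.5)), (420, np.float64(184.3)), (421, np.float64(184.1)), (422, np.float64(183.9)), (423, np.float64(183.7)), (424, np.float64(183.5)), (425, np.float64(183.3)), (426, np.float64(183.1)), (427, np.float64(182.9)), (428, np.float64(182.7)),
[... 407 characters left out ...]
(176.6)), (445, np.float64(175.6)), (446, np.float64(174.6)), (447, np.float64(173.7))]
[(392, 170), (398, 171), (399, 170), (400, 170), (401, 170), (402, 169), (403, 168), (404, 168), (405, 167), (406, 166), (407, 165), (408, 164), (409, 161), (410, 161), (411, 161), (412, 161), (413, 162), (414, 164), (415, 166), (416, 167), (417, 167), (418, 167), (419, 167), (420, 167), (421, 167), (422, 166), (423, 166), (424, 166), (425, 166), (426, 165), (427, 165), (428, 165), (429, 165), (430, 164), (431, 164), (432, 164), (433, 164), (434, 164), (435, 163), (436, 163), (437, 163), (438, 163), (439, 162), (440, 162), (441, 162), (442, 162), (443, 161), (444, 161), (445, 161), (446, 161), (447, 161)]
```

```bash
cat >> h.py <<'E'
_y=np.radians(8.3);_X=np.array([np.cos(_y),np.sin(_y),0]);_Y=np.array([-_X[1],_X[0],0]);_Z=np.array([0,0,1.])
def fitchute(t,corner,pt):
    from scipy.optimize import least_squares
    g=np.array(t)+[0,0,18.8]
    def f(p,a,b,z):
        th=p[0];return w2p(SC,g+_X*(p[1]+a*np.cos(th)-z*np.sin(th))+_Z*(p[2]+a*np.sin(th)+z*np.cos(th))+_Y*b)
    def res(p):
        A=f(p,80,-21.5,-60);B=f(p,0,-21.5,-60);n=B-A;d=np.array(pt)-A
        return [*(A-corner),(n[0]*d[1]-n[1]*d[0])/np.hypot(*n)]
    s=least_squares(res,[.6,0,0]);th,dx,dz=s.x
    c=np.array([506.3,191.]);gx=(g[:2]-c)@_X[:2]
    nx=gx+dx-110*np.cos(th)+60*np.sin(th);nz=g[2]+dz-110*np.sin(th)-60*np.cos(th)
    # gap above bar
    n=np.array([-np.sin(th),np.cos(th)]);gap=(np.array([nx,nz])-[28.5,116.5])@n-3
    print("theta",np.degrees(th).round(1),"shift",dx.round(1),dz.round(1),"nose x,z",nx.round(1),nz.round(1),"gap over lip",gap.round(1), "cost",s.cost.round(3))
E
python3 -c "
from h import *
fitchute([564.3,199.6,204.9],[440.2,180.1],[398,189.2])
fitchute([535,195.4,183.3],[421.7,186.],[300+185/3,60+415/3])
fitchute([520.5+0,0,0],[421.7,186.],[300+185/3,60+415/3])if 0 else 0
"
```

```text
theta 31.6 shift 13.5 2.4 nose x,z 9.9 117.3 gap over lip 7.5 cost 0.0
theta 31.2 shift 13.3 2.3 nose x,z -20.6 96.1 gap over lip 5.0 cost 0.0
```

Emit:
jog_arm --targets '[[1,[0,0,0.1],0],[1,[0,0,0.1],0],[1,[0,0,0.1],0],[1,[0,0,0],0]]'

```text
time: 26.68
tool_pos: [564.3, 199.6, 195.9]
tool_rot: [0.0, 0.756, -0.654, -0.0]
contact_force: [-0.3, -0.3, -2.0]
gripper_width: 0.235
```

```bash
python3 -c "
from h import *
from workcell import capture
for i in range(4): rel();capture('scene')
"
```

```text
t 26.68 TCP in can x,y 58.6 0.1 z 195.85 F can x,y,z -0.32 -0.23 -1.97 torque [ 0.007  0.178 -0.023] w 0.235
t 26.73 TCP in can x,y 58.6 0.2 z 195.87 F can x,y,z -0.37 -0.33 -2.74 torque [-0.031  0.182  0.   ] w 0.231
t 26.77 TCP in can x,y 58.6 0.2 z 195.91 F can x,y,z -0.99 -0.03 -1.47 torque [-0.014  0.17   0.007] w 0.234
t 26.82 TCP in can x,y 58.6 0.1 z 195.82 F can x,y,z -0.88 -0.23 -1.43 torque [-0.006  0.208  0.036] w 0.233
```

Emit:
jog_arm --targets '[[1,[0,0,0.06],0],[1,[0,0,0],0],[1,[0,0,0],0],[1,[0,0,0],0],[1,[0,0,0],0]]'

```text
time: 27.5
tool_pos: [564.4, 199.6, 195.3]
tool_rot: [-0.0, 0.756, -0.654, 0.0]
contact_force: [0.5, -1.4, -2.0]
gripper_width: 0.232
```

```bash
python3 -c "
from h import *
from workcell import capture
for i in range(2): rel();capture('scene')
r=capture('scene')['color'];w=capture('wrist')['color'];s0=cv2.imread('pics/scene0.png');z=cv2.resize
a=z(r[125:265,310:460],(430,400),interpolation=cv2.INTER_CUBIC)
b=z(w[40:440,220:420],(200,400));
c=z(s0[125:265,310:380],(170,400),interpolation=cv2.INTER_CUBIC)
cv2.imwrite('pics/c14.png',np.hstack([a,b,c]));rel()
"
```

```text
t 27.5 TCP in can x,y 58.7 0.1 z 195.31 F can x,y,z 0.26 -1.41 -1.95 torque [-0.028  0.124  0.026] w 0.232
t 27.55 TCP in can x,y 58.7 0.1 z 195.26 F can x,y,z 0.64 0.41 -1.3 torque [ 0.013  0.128 -0.013] w 0.234
t 27.7 TCP in can x,y 58.7 0.2 z 195.26 F can x,y,z -1.43 -0.2 -1.32 torque [-0.006  0.16  -0.013] w 0.232
```

View pics/c14.png

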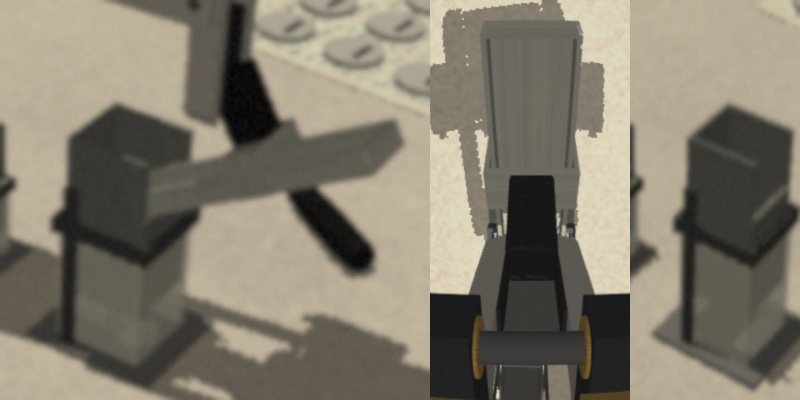

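Emit:
jog_arm --targets '[[1,[0,0,0],0],[1,[0,0,0],0],[1,[0,-0.2,-0.12],0],[1,[0,-0.3,-0.18],0],[1,[0,-0.3,-0.18],0],[1,[0,0,0.07],0],[1,[0,0,0.05],0],[1,[0,0,0],0]]' --grip_force 30

```text
time: 28.7
tool_pos: [572.3, 200.8, 199.1]
tool_rot: [-0.0, 0.756, -0.654, 0.0]
contact_force: [0.2, -0.1, -0.6]
gripper_width: 0.228
```

```bash
python3 -c "
from h import *
from workcell import capture
for i in range(5): rel();capture('scene')
"
```

```text
t 28.7 TCP in can x,y 66.7 0.2 z 199.14 F can x,y,z 0.16 -0.09 -0.59 torque [-0.076  0.291 -0.001] w 0.228
t 28.75 TCP in can x,y 66.7 0.2 z 199.09 F can x,y,z -0.56 -0.37 -0.49 torque [-0.026  0.194 -0.02 ] w 0.234
t 28.8 TCP in can x,y 66.7 0.2 z 199.08 F can x,y,z 0.44 -0.1 -0.41 torque [-0.023  0.242  0.014] w 0.229
t 28.85 TCP in can x,y 66.7 0.2 z 199.03 F can x,y,z -0.87 -0.1 -0.38 torque [-0.065  0.3   -0.032] w 0.228
t 28.9 TCP in can x,y 66.7 0.2 z 199.01 F can x,y,z 0.04 -0.6 -0.36 torque [-0.005  0.17  -0.015] w 0.229
```

Emit:
jog_arm --targets '[[1,[0,0,0],0],[1,[0,0,0],0],[1,[0,0,0],0],[1,[0,0,0],0],[1,[0,-0.3,-0.5],0],[1,[0,-1,-1],0],[1,[0,-2,-1.5],0],[1,[0,-2.5,-1],0],[1,[0,-2.5,0],0],[1,[2,-1.5,0],0],[1,[4,0,0],0],[1,[4.5,0,0],0],[1,[4.5,0,0],0],[1,[4.5,0,0],0],[1,[4.5,0,0],0],[1,[4.5,0,0],0],[1,[3,0,0],0],[1,[0,0,0],0]]'

```text
time: 31.2
tool_pos: [714.6, -99.8, 237.6]
tool_rot: [0.001, 0.755, -0.656, -0.0]
contact_force: [-0.3, 1.1, -2.2]
gripper_width: 0.232
```

```bash
python3 - <<'E'
from h import *
from workcell import capture,boxes_of
t=capture('top')['color'];s=capture('scene')['color'];cv2.imwrite('pics/t15.png',t);cv2.imwrite('pics/s15.png',s)
for c in('top','scene'):
  for n in('badge0_center','mat','tape','jar','driver'): print(c,n,[(np.round(d['box']).tolist(),round(d['p'],2)) for d in boxes_of(c,n)][:4])
t0=cv2.imread('pics/top0.png');s0=cv2.imread('pics/scene0.png')
def d(a,b,x,y,w,h,step): 
    D=cv2.absdiff(a,b).max(2)[y:y+h,x:x+w];print(D[::step,::step])
d(t,t0,240,246,50,54,3);d(s,s0,320,165,62,96,4)
go([516,-184,190],-96)
E
```

```text
top badge0_center [([242.0, 249.0, 52.0, 56.0], 0.57), ([260.0, 274.0, 15.0, 7.0], 0.42)]
top mat [([414.0, 49.0, 39.0, 104.0], 0.47)]
top tape [([355.0, 280.0, 43.0, 44.0], 0.6), ([261.0, 272.0, 14.0, 8.0], 0.19)]
top jar [([348.0, 151.0, 31.0, 35.0], 0.73), ([260.0, 275.0, 18.0, 6.0], 0.18)]
top driver [([123.0, 230.0, 55.0, 102.0], 0.79)]
scene badge0_center []
scene mat [([136.0, 291.0, 127.0, 128.0], 0.95)]
scene tape [([233.0, 256.0, 44.0, 30.0], 0.73)]
scene jar [([348.0, 308.0, 37.0, 49.0], 0.61), ([352.0, 171.0, 33.0, 87.0], 0.49)]
scene driver [([399.0, 174.0, 41.0, 45.0], 0.78)]
[[ 54  32  33  33  34  24  29  34  35  35  35  27  22  33  40  36  52]
 [ 55  32  33  32  31  25  19  21  20  20  28  20  30  27  35  39  53]
 [ 24  24  20  22  23  33  33  42  32  30  28  20  33  27  33  34  55]
 [ 27  27  40  30  25  17  23  21  11  15   8  30  35  26  38  38  49]
 [ 29  15  18  22  17  18  26  33  65  61  38  35  21  26  37  40  46]
 [ 31  18  16  18  39  34  37 105  99 100  97  38  22  29  34  33  36]
 [ 42   9  19  18  36  35 107 104 107 108 105  66  24  28  21  33  38]
 [ 45 
[... 1812 characters left out ...]
 5  16  14  15  14  16  17  27  27]
 [ 79  79  79  35  58  86  12   4  14  16  14  15  16  17  28  27]
 [ 84  79  39  46  58  78  10   5  18  16  16  16  18  17  22  28]
 [ 75  23   3  46  59  76  10   7  22  28  37  31  16  17   8  11]
 [  4   2   5  38  67  80  67  67  33  43  39  28  17  10   8   9]
 [ 70  26   7   9  64  75  80  83  24  13   9   9  14   7  10  12]
 [ 79  79  86  76  78  89  82  78  73  13  12  10   9   9  13  23]
 [ 75  72  89 116 168 147  93  83  94  12  13  11  11  16  22  26]
 [ 79  78  86 117 174 171 168 159  98  60  15  16  14  18  24  25]]
t 31.8 tcp [714.5 -96.4 239. ] xang -81.71 F [-0.75 -0.46 -2.73] w 0.23 tilt 0.01
shift cm (tool) [ 5.8  20.91  4.9 ] turn 14.3
```

Emit:
jog_arm --targets '[[1,[1,4,0],0],[1,[1,4.5,0],0],[1,[1,4,0],5],[1,[0,2,0],5],[1,[0,0,0],4.3],[1,[0,0,0],0]]'

```text
time: 32.55
tool_pos: [574.9, -145.7, 239.4]
tool_rot: [0.0, -0.669, 0.743, -0.0]
contact_force: [-0.3, 0.5, -1.7]
gripper_width: 0.232
```

```bash
python3 -c "
from h import *
go([454,-182,105],-96)"
```

```text
t 32.55 tcp [ 574.9 -145.7  239.4] xang -96.01 F [-0.31  0.54 -1.74] w 0.232 tilt 0.06
shift cm (tool) [ 4.87 11.66 13.43] turn -0.0
```

Emit:
jog_arm --targets '[[1,[1.6,3.9,0],0],[1,[1.6,3.9,0],0],[1,[1.67,3.86,1.4],0],[1,[0,0,4],0],[1,[0,0,4],0],[1,[0,0,3],0],[1,[0,0,1],0],[1,[0,0,0],0]]'

```text
time: 33.55
tool_pos: [454.2, -181.7, 104.9]
tool_rot: [-0.0, -0.669, 0.743, 0.0]
contact_force: [0.3, -0.0, -1.1]
gripper_width: 0.228
```

```bash
python3 - <<'E'
from h import *
from workcell import capture,boxes_of
go([454,-182,92],-96)
s=capture('scene')['color'];cv2.imwrite('pics/s16.png',s)
print([(np.round(d['box']).tolist(),round(d['p'],2)) for d in boxes_of('scene','chute_grip')][:2])
_,t,_=st()
import h
y=np.radians(-6);h._X=np.array([np.cos(y),np.sin(y),0]);h._Y=np.array([-h._X[1],h._X[0],0])
th=np.radians(31.6);g=t+[0,0,18.8]
for a,b,z in((80,-21.5,-60),(80,21.5,-60),(80,21.5,-43),(-110,-21.5,-60)):
    print((a,b,z),w2p(SC,g+h._X*(13.5+a*np.cos(th)-z*np.sin(th))+h._Z*(2.4+a*np.sin(th)+z*np.cos(th))+h._Y*b).round(1))
E
```

```text
t 33.55 tcp [ 454.2 -181.7  104.9] xang -96.0 F [ 0.26 -0.02 -1.13] w 0.228 tilt 0.03
shift cm (tool) [0.03 0.02 1.29] turn 0.0
[([153.0, 261.0, 68.0, 60.0], 0.91)]
(80, -21.5, -60) [193.5 320.4]
(80, 21.5, -60) [220.2 306.4]
(80, 21.5, -43) [215.8 295.7]
(-110, -21.5, -60) [153.7 307.5]
```

Emit:
jog_arm --targets '[[1,[0,0,0.5],0],[1,[0,0,0.5],0],[1,[0,0,0.3],0],[1,[0,-0.35,0.2],0],[1,[0,-0.35,0.2],0],[1,[0,-0.35,0.2],0],[1,[0,-0.35,0.2],0],[1,[0,-0.35,0.22],0],[1,[0,-0.3,0.22],0],[1,[0,0,0],0]]' --grip_force 6

```text
time: 34.9
tool_pos: [474.5, -183.9, 79.2]
tool_rot: [-0.0, -0.669, 0.743, 0.0]
contact_force: [-0.7, 0.6, -3.1]
gripper_width: 0.234
```

```bash
cat > bx.py <<'E'
from h import *
from workcell import capture,boxes_of
s=capture('scene')['color'];print([(np.round(d['box']).tolist(),round(d['p'],2)) for d in boxes_of('scene','chute_grip')][:1])
go([502,-187,50],-96)
E
python3 bx.py
```

```text
[([150.0, 281.0, 78.0, 70.0], 0.92)]
t 35.0 tcp [ 474.4 -184.    79.4] xang -96.04 F [ 0.14 -0.38 -2.35] w 0.235 tilt 0.01
shift cm (tool) [ 0.01 -2.77  2.94] turn -0.0
```

Emit:
jog_arm --targets '[[1,[0,-0.3,0.25],0],[1,[0,-0.3,0.25],0],[1,[0,-0.3,0.25],0],[1,[0,-0.3,0.25],0],[1,[0,-0.3,0.25],0],[1,[0,0,0],0]]'

```text
time: 35.75
tool_pos: [489.4, -185.5, 66.6]
tool_rot: [-0.0, -0.669, 0.743, 0.0]
contact_force: [-0.1, 0.2, -2.3]
gripper_width: 0.233
```

```bash
python3 bx.py
```

```text
[([152.0, 292.0, 83.0, 77.0], 0.59)]
t 35.85 tcp [ 489.3 -185.6   66.9] xang -96.04 F [-0.39 -0.18 -2.27] w 0.233 tilt 0.01
shift cm (tool) [ 0.01 -1.27  1.69] turn -0.0
```

Emit:
jog_arm --targets '[[1,[0,-0.25,0.3],0],[1,[0,-0.25,0.3],0],[1,[0,-0.25,0.3],0],[1,[0,-0.2,0.3],0],[1,[0,0,0],0]]'

```text
time: 36.48
tool_pos: [498.6, -186.4, 54.4]
tool_rot: [-0.0, -0.669, 0.743, 0.0]
contact_force: [-0.4, 1.0, -2.0]
gripper_width: 0.23
```

```bash
python3 bx.py
```

```text
[([154.0, 301.0, 82.0, 83.0], 0.73)]
t 36.58 tcp [ 498.6 -186.4   54.7] xang -96.04 F [-0.09 -0.25 -2.37] w 0.229 tilt 0.04
shift cm (tool) [ 0.02 -0.34  0.47] turn -0.0
```

Emit:
jog_arm --targets '[[1,[0,-0.15,0.2],0],[1,[0,-0.1,0.2],0],[1,[0,0,0],0]]'

```text
time: 36.95
tool_pos: [501.5, -186.9, 51.4]
tool_rot: [0.0, -0.669, 0.743, -0.0]
contact_force: [-1.1, 0.4, 0.3]
gripper_width: 0.231
```

```bash
python3 bx.py
```

```text
[([159.0, 302.0, 78.0, 82.0], 0.83)]
t 37.05 tcp [ 501.4 -186.9   51.4] xang -96.04 F [-1.26 -0.1   0.63] w 0.239 tilt 0.03
shift cm (tool) [-0.   -0.06  0.14] turn -0.0
```

Emit:
jog_arm --targets '[[1,[0,0,0.05],0],[1,[0,0,0],0],[0.6,[0,0,0],0],[0.4,[0,0,0],0],[0.2,[0,0,0],0],[0.2,[0,0,0],0],[0,[0,0,0],0],[0,[0,0,0],0],[0,[0,0,0],0],[0,[0,0,0],0]]'

```text
time: 38.3
tool_pos: [501.3, -186.8, 50.5]
tool_rot: [-0.0, -0.669, 0.743, -0.0]
contact_force: [1.1, 0.4, 0.9]
gripper_width: 0.997
```

```bash
python3 bx.py
```

```text
[([161.0, 298.0, 77.0, 85.0], 0.66)]
t 38.4 tcp [ 501.3 -186.9   50.5] xang -96.04 F [ 0.45 -0.02 -0.74] w 1.004 tilt 0.01
shift cm (tool) [ 0.01 -0.07  0.05] turn -0.0
```

Lift clear and check that nothing comes up with the fingers.

Emit:
jog_arm --targets '[[0,[0,0,-1],0],[0,[0,0,-3],0],[0,[0,0,-5],0],[0,[0,0,-5],0],[0,[0,0,-4],0],[0,[3,4,0],0],[0,[3,4,0],0],[0,[3,4,0],0],[0,[0,0,0],0]]'

```text
time: 39.52
tool_pos: [370.7, -265.1, 231.7]
tool_rot: [-0.0, -0.667, 0.745, -0.001]
contact_force: [-0.3, 1.5, 1.3]
gripper_width: 1.004
```

```bash
python3 - <<'E'
from h import *
from workcell import capture,boxes_of
ims={}
for c in('top','scene'):
  ims[c]=capture(c)['color'];cv2.imwrite(f'pics/{c}20.png',ims[c])
  for n in('chute_grip','badge0_center','tape','jar','driver'): print(c,n,[(np.round(d['box']).tolist(),round(d['p'],2)) for d in boxes_of(c,n)][:4])
t=ims['top'];g=cv2.cvtColor(t,cv2.COLOR_BGR2GRAY)
print("chute column");print(g[210:325:3,450:490:3])
print("can");print(g[246:300:2,244:288:2])
r=capture('top')['color'] if 0 else None
E
```

```text
top chute_grip [([456.0, 222.0, 32.0, 102.0], 0.68)]
top badge0_center [([260.0, 274.0, 16.0, 8.0], 0.51)]
top tape [([354.0, 281.0, 44.0, 43.0], 0.57)]
top jar [([347.0, 149.0, 32.0, 35.0], 0.96), ([453.0, 223.0, 33.0, 100.0], 0.28)]
top driver [([125.0, 230.0, 49.0, 102.0], 0.66)]
scene chute_grip [([154.0, 297.0, 82.0, 83.0], 0.9)]
scene badge0_center [([153.0, 296.0, 86.0, 88.0], 0.47)]
scene tape [([233.0, 256.0, 45.0, 32.0], 0.84)]
scene jar [([347.0, 297.0, 38.0, 61.0], 0.76)]
scene driver [([394.0, 169.0, 48.0, 53.0], 0.63), ([322.0, 162.0, 63.0, 100.0], 0.47)]
chute column
[[ 81 116 117  90 110 117  97  93 108 102  97 116  93 111]
 [ 90 105  94 100 104 101  93  82  98 101 101 100  93  95]
 [104 104  87 109 110 102  96  97  93  84 106 103  93 115]
 [105 102  88  86 112 101 110  99 111 101 118  94  86 106]
 [101  97 106  47 123  93  86  84  90  99 104 123 103 109]
 [ 95 113 102  42 138 140 140 141 141 135  93 123 106  98]
 [ 88 103  99  44 139 141 142 143 143 137  65 120 108  86]
 [ 91  92 105  46 141 141 142 133 124 137  61 129  99 104]
 [112  98 110  39 142 132  73  77  73  
[... 3606 characters left out ...]
1  73  53  39  38  34  34  41
   64  82  56  93]
 [ 91  77  90  89  83  79  55  50  37  31  34  36  44  60  80  80  84  93
   82  65  53 100]
 [ 85  50  36  32  32  32  48  54  76  83  83  96  92  72  60  57  57  49
   55  59  66  98]
 [ 82  35  94  82  72  97  90  73  59  50  52  55  55  53  67  74  88  94
   97  99  98 100]
 [102  49  69  56  53  50  57  58  62  72  77  90  99  99  98  98  99  98
   99 101  99  96]
 [121  57  63  75  78  92  96  97  97 100  98  99  98 100  95  96  99  97
  101  98 100  99]
 [142  93  97  98  97  97  97  97  94  99  93  99 100  98  98  98  98  99
   99 102  99  99]
 [143  94  94  96  97  99  98  97  98 100  99  99  98  99  98 100  99 107
  112 115 121 137]]
```

```bash
python3 -c "
from workcell import env,telemetry
print(telemetry.get_state()['time'],env.close_job())"
```

```text
the job is handed in; nothing more can be done
40.125 None
```

I handed the job in at about 40 s. My checks suggest it worked, but I could only see one badge in the canister, and no verdict was given.

- **How it was done:** The jog has no tilt. I rested the chute's nose level on the lip (top about 119 mm high) for about 0.5 s at about 2.7 N. I then moved the nose lightly against the hood's back wall, with the grip at 4–6 N, so the chute turned nose-down in the pads to about 31°. With the badges off the tail, I drew it back until the nose rested on the lip again at about 2 N and held it for about 0.7 s. I then levelled it nose-first on the mat and released it.

- **Forces:** The highest contact forces I read were about 5.5 N on the hood wall and 2.7 N on the lip, under the 12 N limit. Readings were noisy by about 0.5 N and I only sampled them between moves.

- **Grip slip:** The chute slid about 13 mm in the pads during the push and ended at 31°, where my model had predicted about 42°.

- **Final checks (all by pixel values and the networks; picture views were used up):**
  - **Badges:** A badge disc shows inside the canister from above. The visible channel floor is empty, though the part under the bridge is hidden. The wrist load fell by about 0.4 N and its balance moved towards the tail. I did not see the other two badges or measure their heights.
  - **Chute:** It looks level on the mat, with its grip a few millimetres from the mat's centre.
  - **Bystanders:** The tape, jar and driver boxes match the start within the networks' scatter.

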